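# Isolate the machine and pull its fuse

## Robot

A 6-joint arm with a two-finger parallel gripper is mounted at the origin on the work surface. World frame = base frame: x ahead of the robot, y to its left, z up, the work surface at z = 0. Lengths are in m, angles in degrees, forces in N, time in s.
With the tool pointing down it reaches from about 0.4 to 0.825 m from the base axis. Payload 7 kg.
Tool frame: the origin (TCP) lies on the front face of the gripper's body, between the roots of the fingers; the fingertips stand 66 mm ahead of it and the grasp point (between the pads) lies 47 mm ahead of it (ctrl.grasp_offset is the z of the grasp point in the tool frame, in m); z points along the fingers, y is the direction in which the jaws open and shut (so a half turn about z gives the same grasp; the last joint's range is limited). The gripper opens to 88 mm and grips with 3 to 60 N. Pads are 19 mm wide; open, the fingers measure 130 mm over their backs; the gripper's body (78 mm by 193 mm) begins 47 mm behind the grasp point.
Start: joints at [80.048, 20.546, 0.682, 0, -70.136, -16.507], TCP at [0.301, 0.604, 0.292] pointing down, gripper open.
Joint ranges: [-176.03, 176.03], [-82.01, 121.73], [-58.28, 71.71], [-173.87, 95.51], [-174.79, -0.11], [-173.66, 173.66]. Speed limits (degrees/s): [136.94, 136.94, 172.46, 180, 180, 180].

## Interface

Orientations are given as [roll, pitch, yaw] about the fixed x, y, z axes, in that order (R = Rz(yaw) Ry(pitch) Rx(roll)).
In Python, from plant import ctrl gives the robot as it stands.
- The arm moves only by the shell command python3 -m creep 'ROWS'. ROWS is JSON, a list of rows, each a list of 7 numbers: the turn, a rotation vector about the tool's x, y, z in rad, then the shift along the tool's x, y, z in m, then the opening, from 0 (shut) to 1 (fully open). In form: [[wx, wy, wz, dx, dy, dz, grip], ...]. A call has 1 to 12 rows; each row is the pose to reach, as a shift and turn from the pose commanded when the call began, along the tool's axes at that moment; what a row does not reach only later rows make up. A row lasts 1/12 s, in which the tool goes at most 41.7 mm and 7.16 degrees, less where a joint would pass 70% of its speed; a pose out of reach is approached as far as the arm can. A call with a gripper value outside its range is refused whole. The fingers move at their own pace and stop on an object; the grip force is fixed at half the most. Time passes only in rows, so rows that repeat a pose let the fingers close. It gives the time, the measured TCP pose, the force and the opening at its end, in the units of the state.
- ctrl.get_obs(): the state, without advancing time (a new reading comes with each control period).
- ctrl.snapshot(name): name is "scene" or "top"; returns the picture (384x512x3 uint8, blue, green, red); there is no depth.
- ctrl.camera_model(name): a dict with "K" (3x3 intrinsics, pixels), "distortion" ([k1, k2, p1, p2, k3] as OpenCV has them; the pictures are not rectified), "rvec" (rotation vector, rad) and "tvec" (3), from world to camera coordinates, as OpenCV has them. Camera axes: x right, y down, z forward; pixel columns grow to the right and rows downward; lengths in m; the calibration is good to about 2 mm. A picture is of the moment at which its call begins. camera_model takes no time and is no camera call.
- ctrl.close_job(): hands the job in, once; it reports no verdict.
The state is a dict: "clock": time; "joint_pos": joint angles; "qvel": joint speeds; "tau": joint torques, N m; "tool_pos": TCP position; "orientation": TCP orientation; "force": force on the tool from outside, world axes, zero at the start; "moment": the same for the moment, N m; "opening": finger opening in m.
Only numpy, scipy, OpenCV 4.12 (cv2) and the standard library are available. Lean on these libraries where they do the work, as an engineer would, in place of code of your own. Each camera call takes 0.05 s, during which the arm holds its last target.

## Task

Switch the blue machine control box off by swinging its red-knobbed isolator lever fully over, away from the robot. Then take out the fuse carrier with the orange grip: push it down against its spring and only then, keeping it down, twist it anticlockwise until it comes free (never force it round past its catch), lift it out, and lay it in the yellow tray without dropping it. Leave the grey fuse carrier locked in its socket, and do not disturb the carton, the tape roll or the screwdriver.

Things in the scene. Friction and masses are not known exactly. Their poses are not given: they have to be found in the camera images.
- fuse_box: Blue steel control box fixed on the bench, 240 (its x) x 250 (its y) x 76 mm high; origin: centre of its underside; x runs from its louvred front, facing the robot, to its back; z up. On the lid: two bayonet sockets towards the front and, at x = +65, y = 0, a 70 x 50 x 25 mm grey block on a yellow patch with the isolator lever. Two small lamps mean nothing.
- socket_left (a point): Centre of the top of the left bayonet socket, a fixed black plate 56 mm square and 6 mm thick on the box's lid, at box x = -50, y = +70, z = 82 mm. Its through slot for the carrier's cross lug lies along the box's x. Either carrier may be in either socket.
- socket_right (a point): The same for the right socket, at box x = -50, y = -70, z = 82 mm.
- isolator (a joint): Angle of the isolator lever, a 10 mm steel rod with a red ball, hinged about the box's y axis at box x = +65, y = 0, z = 98 mm. 0: leaning 0.5 rad towards the robot (on); 1.0: leaning 0.5 rad away (off, at its stop). It stays where it is left; about 1 N at the ball moves it.
- isolator_tip (a point): Centre of the lever's red ball, 26 mm in diameter, 60 mm from the hinge axis.
- orange_cap: Loose fuse carrier, 90 to 145 g, to be removed. Origin: on its axis, at the underside of its orange flange (48 mm across, 5 thick); z up out of the grip. Locked at the start: origin 9 mm above the socket plate, its x axis 75 degrees clockwise (seen from above) from the box's x. Spring: 5 N upward there, 0.6 N more per mm pushed. Pushed 6 mm or more, the catch clears; 9 mm is the bottom.
- orange_cap_grip (a point): In the orange grip, on the axis, 20 mm above the origin. The grip: a flat upright bar above the flange, 40 (cap x) x 14 (cap y) x 28 mm high, top 33 mm above the origin, to pinch across the 14 mm. Kept down, the cap turns 75 degrees anticlockwise (stop about 5 beyond) until its x lies along the box's x, within 4 degrees; let up, the spring lifts it about 7 mm above locked; then pull straight up.
- orange_cap_end (a point): Lower end of the orange carrier's white fuse (14 mm across), 50 mm below the cap's origin. Above it, a steel cross lug 40 (cap x) x 8 (cap y) x 8 mm at 15 to 23 mm below the origin, and a stem 16 mm across. This end is clear of the socket 41 mm above its locked height.
- grey_cap: The same carrier with a grey grip, in the other socket: leave it locked. Origin and sizes as for orange_cap.
- tray: Yellow open tray fixed on the bench, 200 (x) x 160 (y) x 30 mm high, walls and floor 5 mm thick; origin: centre of its underside. To the left or to the right of the box.
- carton: Closed cardboard carton, loose, 140 (x) x 110 (y) x 70 mm high, on the other side of the box from the tray; origin: centre of its underside. Leave alone.
- tape: Yellow tape roll lying flat on the bench, 90 mm across, 36 mm high; origin: centre of its underside. Leave alone.
- screwdriver: Red-handled screwdriver, 150 mm long, lying on the bench beyond the tray or the carton; origin: under its middle. Leave alone.
Mind the look-alikes: they are no part of the job. Several things have the shape of the orange_cap; the one meant has the colours described above.

How it is judged:
By the outcome, as a careful person would: the job done as asked, in the order asked, and still so for the second after the job is handed in, with the robot touching nothing.
It also fails if it takes over 51 s, if anything falls off the work surface, if the arm or the gripper's body presses on something with over 40 N, if the wrist force passes 120 N, or if a joint passes its speed limit or range.

## Working session

There is one attempt and no reset: what is moved stays moved. The work goes in short steps, Python scripts to look and compute and a shell command to move; the robot and the scene stay as the last step left them, time stands still between calls to the robot, and variables do not carry over. Pictures are saved under pics/ and viewed, and the job is handed in when it is done.

```bash
ls; mkdir -p pics; python3 - <<'E'
from plant import ctrl
import cv2,numpy as np
print(ctrl.get_obs())
for n in("scene","top"):
    im=ctrl.snapshot(n); cv2.imwrite(f"pics/{n}0.png",im)
    print(n,ctrl.camera_model(n))
E
```

```text
pics
{'clock': 0.0, 'joint_pos': array([ 8.00479093e+01,  2.05900458e+01,  6.33513392e-01, -2.16282600e-02,
       -7.01370768e+01, -1.65068479e+01]), 'qvel': array([ 0.0433492 ,  0.06303669,  0.01049094,  0.01971615, -0.0329302 ,
       -0.03145501]), 'tau': array([ 4.02722644e-04, -5.82715666e+01,  2.93050128e+01,  6.99698657e+00,
        6.86248895e-03, -1.65653405e-04]), 'tool_pos': array([0.30058703, 0.6039354 , 0.29123157]), 'orientation': array([ 1.79904471e+02, -7.10588868e-03, -2.64662980e+01]), 'force': array([ 0.59982473, -0.60259289, -0.4412206 ]), 'moment': array([-0.02513923,  0.03192308, -0.05540843]), 'opening': 0.08776627580317842}
scene {'K': array([[393.03560862,   0.        , 260.45639924],
       [  0.        , 393.03560862, 188.19668035],
       [  0.        ,   0.        ,   1.        ]]), 'distortion': array([-0.10629346,  0.        ,  0.        ,  0.        ,  0.        ]), 'rvec': array([ 1.72648451,  1.80550073, -0.75877099]), 'tvec': array([ 0.0249478 , -0.30129877,  1.36833976])}
top {'K': array([[475.10905201,   0.        , 255.22553487],
       [  0.        , 475.10905201, 188.00621518],
       [  0.        ,   0.        ,   1.        ]]), 'distortion': array([-0.13314056,  0.        ,  0.        ,  0.        ,  0.        ]), 'rvec': array([ 2.1945506 , -2.18165268,  0.11577678]), 'tvec': array([-0.02108557,  0.52986692,  1.42187629])}
```

View pics/scene0.png

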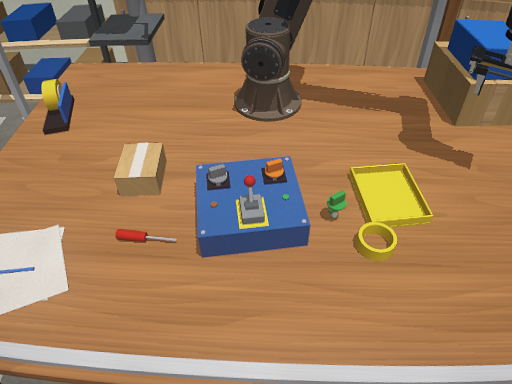

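View pics/top0.png

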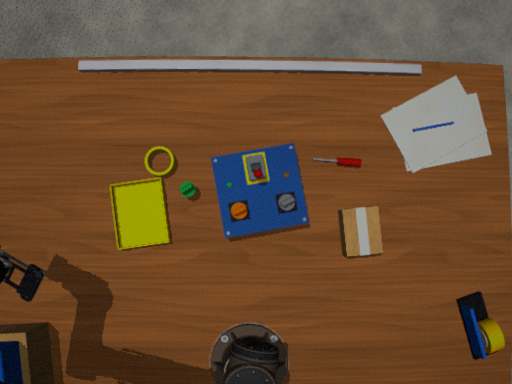

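The scene view (from the far side, looking at the robot) shows the orange cap at (274,170), the grey cap at (217,175), the lever ball at (250,181), and a green look-alike on the bench at (337,203). In the top view they are at orange (239,211), grey (287,202), ball (257,173) and green (188,189), with the tray at (140,213) and the tape at (160,161). The orange grip in the box's left socket is the one meant. I'll confirm that in a crop and measure.

```bash
cat > h.py <<'E'
import cv2,numpy as np
from plant import ctrl
def cam(n):
    m=ctrl.camera_model(n); R=cv2.Rodrigues(np.array(m["rvec"]))[0]
    return np.array(m["K"]),np.array(m["distortion"]),R,np.array(m["tvec"])
def ray(n,px):
    K,D,R,t=cam(n); u=cv2.undistortPoints(np.array(px,float).reshape(-1,1,2),K,D).reshape(-1,2)
    d=(R.T@np.c_[u,np.ones(len(u))].T).T
    return -R.T@t,d/np.linalg.norm(d,axis=1)[:,None]
def onplane(n,px,z):
    c,d=ray(n,px); return c+d*((z-c[2])/d[:,2])[:,None]
def tri(p1,p2,n1="top",n2="scene"):
    c1,d1=ray(n1,p1);c2,d2=ray(n2,p2);d1=d1[0];d2=d2[0]
    s=np.linalg.lstsq(np.c_[d1,-d2],c2-c1,rcond=None)[0]
    a=c1+s[0]*d1;b=c2+s[1]*d2; return (a+b)/2,np.linalg.norm(a-b)
def proj(n,P):
    m=ctrl.camera_model(n); return cv2.projectPoints(np.array(P,float).reshape(-1,1,3),m["rvec"],m["tvec"],m["K"],m["distortion"])[0].reshape(-1,2)
def mask(im,lo,hi,roi=None):
    h=cv2.inRange(cv2.cvtColor(im,cv2.COLOR_BGR2HSV),lo,hi)
    if roi:
        k=np.zeros_like(h);x0,y0,x1,y1=roi;k[y0:y1,x0:x1]=255;h&=k
    return h
def big(m):
    c=cv2.findContours(m,cv2.RETR_EXTERNAL,cv2.CHAIN_APPROX_NONE)[0]
    return max(c,key=cv2.contourArea)
E
python3 - <<'E'
from h import *
t=cv2.imread("pics/top0.png");s=cv2.imread("pics/scene0.png")
def crop(im,x0,y0,x1,y1,w,h): return cv2.resize(im[y0:y1,x0:x1],(w,h),interpolation=cv2.INTER_CUBIC)
cv2.imwrite("pics/crop0.png",np.vstack([crop(t,170,135,320,245,780,572//2*1)[:290],crop(s,185,145,355,255,780,300)]))
b=big(mask(t,(105,120,40),(130,255,255),(195,130,325,250)))
# hull -> world plane z=.076
W=onplane("top",cv2.convexHull(b).reshape(-1,2),.076)
r=cv2.minAreaRect((W[:,:2]*1000).astype(np.float32));print("box",r)
for nm,im,roi in(("top",t,(220,195,260,225)),("scene",s,(255,150,295,190))):
    m=mask(im,(5,130,100),(18,255,255),roi);c=big(m);M=cv2.moments(c);print("orange",nm,M["m10"]/M["m00"],M["m01"]/M["m00"],cv2.contourArea(c),cv2.minAreaRect(c))
for nm,im,roi in(("top",t,(245,160,270,185)),("scene",s,(235,170,265,195))):
    m=mask(im,(0,150,80),(4,255,255),roi)|mask(im,(175,150,80),(180,255,255),roi);c=big(m);print("ball",nm,cv2.minEnclosingCircle(c))
y=mask(t,(20,120,80),(35,255,255),(100,170,180,255))
W=onplane("top",cv2.convexHull(big(y)).reshape(-1,2),.03)
print("tray",cv2.minAreaRect((W[:,:2]*1000).astype(np.float32)))
y=mask(t,(20,120,80),(35,255,255),(140,142,180,180))
W=onplane("top",cv2.convexHull(big(y)).reshape(-1,2),.03)
print("tape",cv2.minAreaRect((W[:,:2]*1000).astype(np.float32)))
g=mask(t,(50,120,50),(85,255,255),(175,175,205,205))
W=onplane("top",cv2.convexHull(big(g)).reshape(-1,2),.06)
print("green",cv2.minAreaRect((W[:,:2]*1000).astype(np.float32)))
E
```

```text
box ((520.3561401367188, -29.65179443359375), (238.806396484375, 248.36865234375), 10.551396369934082)
orange top 238.54340277777774 210.20572916666666 192.0 ((238.5, 210.0), (16.0, 15.0), 90.0)
orange scene 274.09054325955736 168.5217974513749 248.5 ((273.5294189453125, 168.88235473632812), (17.35443687438965, 18.439088821411133), 77.47119140625)
ball top ((257.3333435058594, 173.0833282470703), 4.137490749359131)
ball scene ((249.16128540039062, 180.59677124023438), 5.402748107910156)
tray ((451.1737365722656, 333.99151611328125), (202.88479614257812, 163.05043029785156), 8.59401798248291)
tape ((611.5752563476562, 277.2887878417969), (89.18345642089844, 89.30734252929688), 0.3356114327907562)
green ((522.521728515625, 183.37802124023438), (41.58877944946289, 44.62108612060547), 0.40556493401527405)
```

View pics/crop0.png

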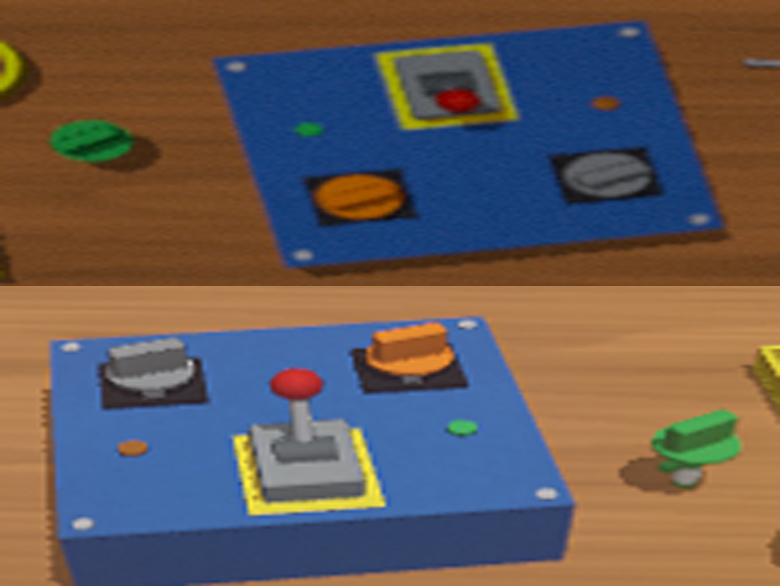

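The crop confirms it: the cap meant has the orange grip and flange and sits in the left socket's black plate. The grey one is in the right socket, and the green one lies loose on the bench. Next I check the box-frame predictions against two-view triangulation.

```bash
cat >> h.py <<'E'
BX=np.array([.5204,-.0297]);BY=np.radians(10.55)
def box(x,y,z): return np.array([BX[0]+np.cos(BY)*x/1e3-np.sin(BY)*y/1e3,BX[1]+np.sin(BY)*x/1e3+np.cos(BY)*y/1e3,z/1e3])
from scipy.spatial.transform import Rotation as Ro
def delta(target_xyz,yaw):
    "row from the measured pose to TCP target with tool down at yaw"
    o=ctrl.get_obs();R0=Ro.from_euler("xyz",o["orientation"],degrees=True);R1=Ro.from_euler("xyz",[180,0,yaw],degrees=True)
    return np.round(np.r_[(R0.inv()*R1).as_rotvec(),R0.inv().apply(np.array(target_xyz)-o["tool_pos"])],4)
def st():
    o=ctrl.get_obs();print({k:np.round(o[k],4) for k in("clock","tool_pos","orientation","force","opening","joint_pos")})
E
python3 - <<'E'
from h import *
print("ball tri",tri((257.33,173.08),(249.16,180.6)),"pred",box(36.2,0,150.65))
print("cap pred",box(-50,70,111))
# screws + flange check
for n in("top","scene"):
    im=cv2.imread(f"pics/{n}0.png")
    print(n,"grip top/flange/ball/corners pred",proj(n,[box(-50,70,124),box(-50,70,96),box(36.2,0,150.65),box(-120,-125,76),box(-120,125,76),box(120,-125,76),box(120,125,76)]).round(1).tolist())
t=cv2.imread("pics/top0.png")
m=mask(t,(5,130,60),(18,255,255),(220,195,260,225));c=big(m);print(cv2.minEnclosingCircle(c),onplane("top",cv2.minEnclosingCircle(c)[0],.096))
print("delta lever approach",delta(box(-25,0,206),10.55),delta(box(-25,0,260),10.55))
E
```

```text
ball tri (array([ 0.56033463, -0.02126089,  0.15455613]), np.float64(0.0008603199718470884)) pred [ 0.55598806 -0.02307202  0.15065   ]
cap pred [0.45842868 0.02996201 0.111     ]
top grip top/flange/ball/corners pred [[238.8, 210.2], [239.0, 210.6], [258.1, 174.8], [309.0, 222.5], [224.7, 237.9], [293.8, 142.6], [210.5, 157.2]]
scene grip top/flange/ball/corners pred [[273.6, 161.3], [273.4, 169.9], [248.7, 180.5], [195.0, 165.0], [289.5, 155.9], [197.1, 237.4], [309.7, 224.8]]
((238.6287078857422, 210.232666015625), 8.912983894348145) [[0.45933618 0.03094534 0.096     ]]
delta lever approach [ 1.500e-03  3.000e-04 -6.460e-01  4.592e-01  4.843e-01  8.610e-02] [ 1.500e-03  3.000e-04 -6.460e-01  4.592e-01  4.844e-01  3.210e-02]
```

```bash
python3 -m creep '[[0,0,-0.64,0.459,0.484,0.03,0],[0,0,-0.64,0.459,0.484,0.03,0],[0,0,-0.64,0.459,0.484,0.03,0],[0,0,-0.64,0.459,0.484,0.03,0],[0,0,-0.64,0.459,0.484,0.03,0],[0,0,-0.64,0.459,0.484,0.03,0],[0,0,-0.64,0.459,0.484,0.03,0],[0,0,-0.64,0.459,0.484,0.03,0],[0,0,-0.64,0.459,0.484,0.03,0],[0,0,-0.64,0.459,0.484,0.03,0],[0,0,-0.64,0.459,0.484,0.03,0],[0,0,-0.64,0.459,0.484,0.03,0]]'
python3 - <<'E'
from h import *
st(); print(delta(box(-25,0,260),10.55))
E
```

```text
clock: 1.1
tool_pos: [0.4468, 0.1246, 0.2697]
orientation: [-180.0, -0.0, 10.2]
force: [1.4, 0.6, -0.6]
opening: 0.0135
{'clock': np.float64(1.1), 'tool_pos': array([0.4468, 0.1246, 0.2697]), 'orientation': array([-1.79984e+02, -1.46000e-02,  1.02361e+01]), 'force': array([ 1.4092,  0.5799, -0.5592]), 'opening': np.float64(0.0135), 'joint_pos': array([ 4.00029e+01,  1.25630e+00, -2.68023e+01, -7.50000e-03,
       -6.19208e+01,  6.02368e+01])}
[-0.0003 -0.0003 -0.0055  0.02    0.1651  0.0097]
```

```bash
python3 -m creep '[[0,0,0,0.018,0.165,0.01,0],[0,0,0,0.018,0.165,0.01,0],[0,0,0,0.018,0.165,0.01,0],[0,0,0,0.018,0.165,0.01,0],[0,0,0,0.018,0.165,0.01,0],[0,0,0,0.018,0.165,0.01,0]]'
python3 - <<'E'
from h import *
st(); print(delta(box(-25,0,206),10.55))
E
```

```text
clock: 1.6
tool_pos: [0.4938, -0.0349, 0.259]
orientation: [180.0, 0.1, 9.9]
force: [-0.2, 0.5, -0.6]
opening: 0.0005
{'clock': np.float64(1.6), 'tool_pos': array([ 0.4938, -0.0349,  0.259 ]), 'orientation': array([1.799944e+02, 8.760000e-02, 9.921400e+00]), 'force': array([-0.2146,  0.4803, -0.6001]), 'opening': np.float64(0.0005), 'joint_pos': array([ 1.87466e+01,  5.00110e+00, -2.42687e+01, -9.10000e-03,
       -6.08177e+01,  8.11792e+01])}
[ 0.0001  0.0015 -0.011   0.0022 -0.0003  0.053 ]
```

```bash
python3 -m creep '[[0,0,-0.011,0.002,0,0.03,0],[0,0,-0.011,0.002,0,0.053,0],[0,0,-0.011,0.002,0,0.053,0],[0,0,-0.011,0.012,0,0.053,0],[0,0,-0.011,0.022,0,0.053,0],[0,0,-0.011,0.032,0,0.053,0],[0,0,-0.011,0.040,0,0.053,0],[0,0,-0.011,0.048,0,0.053,0],[0,0,-0.011,0.056,0,0.053,0],[0,0,-0.011,0.064,0,0.053,0],[0,0,-0.011,0.072,0,0.053,0],[0,0,-0.011,0.072,0,0.053,0]]'
python3 - <<'E'
from h import *
st(); im=ctrl.snapshot("scene"); cv2.imwrite("pics/s1.png",cv2.resize(im[100:260,150:350],(750,600)))
print(delta(box(72,0,206),10.55))
E
```

```text
clock: 2.6
tool_pos: [0.5665, -0.0195, 0.2066]
orientation: [180.0, -0.0, 10.8]
force: [-0.6, 0.1, 0.6]
opening: 0.0007
{'clock': np.float64(2.6), 'tool_pos': array([ 0.5665, -0.0195,  0.2066]), 'orientation': array([ 1.799893e+02, -4.630000e-02,  1.084500e+01]), 'force': array([-0.6104,  0.0654,  0.6213]), 'opening': np.float64(0.0007), 'joint_pos': array([ 1.78168e+01,  1.45162e+01, -1.99279e+01,  1.97000e-02,
       -5.55112e+01,  8.30171e+01])}
[-0.     -0.0004  0.0049  0.0256  0.0018  0.0005]
```

View pics/s1.png

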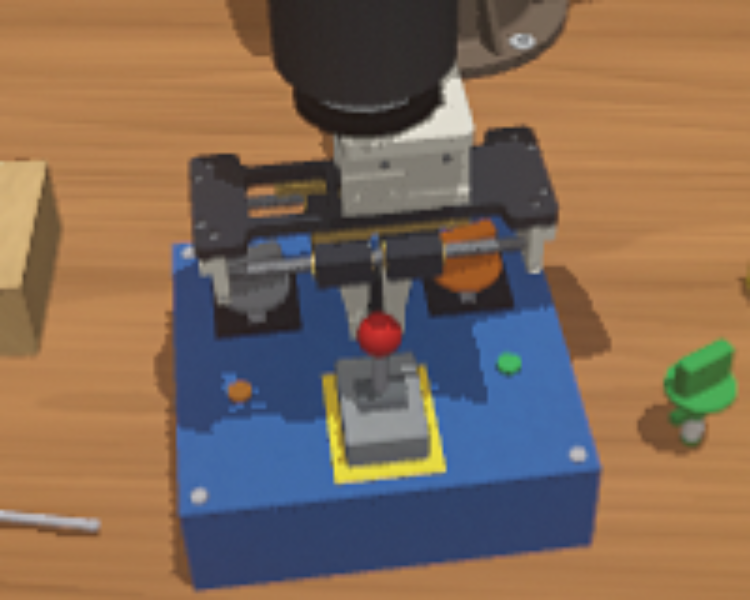

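The picture shows the closed fingers behind the red ball (380,335) with the lever about half over. I'll keep pushing.

```bash
python3 -m creep '[[0,0,0,0.006,0.001,0,0],[0,0,0,0.012,0.002,0,0],[0,0,0,0.017,0.002,0,0],[0,0,0,0.020,0.002,0,0],[0,0,0,0.022,0.002,0,0],[0,0,0,0.022,0.002,0,0]]'
python3 -m creep '[[0,0,0,0.002,0,0,0],[0,0,0,0.003,0,0,0],[0,0,0,0.003,0,0,0]]'
python3 - <<'E'
from h import *
st(); im=ctrl.snapshot("scene"); cv2.imwrite("pics/s2.png",cv2.resize(im[100:260,150:350],(750,600)))
print(delta(box(72,0,206),10.55))
E
```

```text
clock: 3.15
tool_pos: [0.5871, -0.0176, 0.2065]
orientation: [180.0, 0.0, 10.8]
force: [0.1, -0.2, -0.3]
opening: 0.0004
clock: 3.4
tool_pos: [0.5898, -0.017, 0.2067]
orientation: [180.0, 0.0, 10.8]
force: [-1.3, -0.4, -0.5]
opening: 0.0002
{'clock': np.float64(3.4), 'tool_pos': array([ 0.5898, -0.017 ,  0.2067]), 'orientation': array([1.799986e+02, 5.100000e-03, 1.084090e+01]), 'force': array([-1.3344, -0.4496, -0.4545]), 'opening': np.float64(0.0002), 'joint_pos': array([ 1.73156e+01,  1.65780e+01, -1.69791e+01,  1.00000e-03,
       -5.64480e+01,  8.35247e+01])}
[-0.     -0.0001  0.005   0.0015 -0.0002  0.0007]
```

View pics/s2.png

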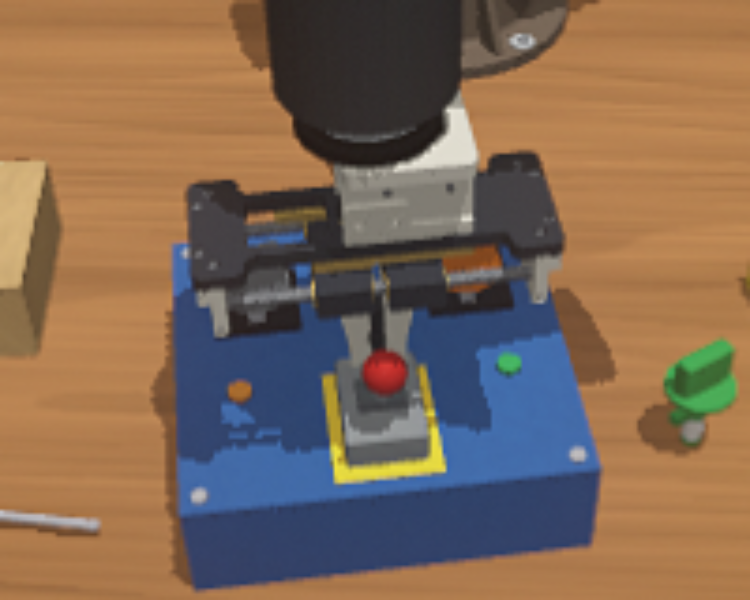

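Still moving freely at about 1 N, with the ball now at (385,372). I'll push on in small steps until the stop shows in the force.

```bash
python3 -m creep '[[0,0,0,0.003,0,0,0],[0,0,0,0.003,0,0,0]]'
python3 -m creep '[[0,0,0,0.002,0,0,0],[0,0,0,0.002,0,0,0]]'
python3 -m creep '[[0,0,0,0.002,0,0,0],[0,0,0,0.002,0,0,0]]'
```

```text
clock: 3.62
tool_pos: [0.5907, -0.017, 0.2063]
orientation: [180.0, 0.3, 10.8]
force: [-7.4, -0.1, 4.3]
opening: 0.0005
clock: 3.78
tool_pos: [0.5912, -0.0169, 0.2062]
orientation: [-180.0, 0.4, 10.8]
force: [-14.4, -1.2, 8.3]
opening: 0.0006
clock: 3.95
tool_pos: [0.5917, -0.0169, 0.2062]
orientation: [-180.0, 0.6, 10.8]
force: [-20.7, -0.4, 12.0]
opening: 0.0003
```

The force rises steadily, so the lever is against its stop. I'll back off, rise and look at it.

```bash
python3 -m creep '[[0,0,0,-0.015,0,0,0],[0,0,0,-0.045,0,0,0],[0,0,0,-0.085,0,-0.02,0.3],[0,0,0.2,-0.11,0,-0.03,0.6],[0,0,0.3,-0.13,-0.03,-0.03,0.7],[0,0,0.4,-0.14,-0.06,-0.03,0.7],[0,0,0.5,-0.14,-0.07,-0.03,0.7],[0,0,0.65,-0.14,-0.07,-0.03,0.7],[0,0,0.8,-0.14,-0.07,-0.03,0.7],[0,0,0.95,-0.14,-0.07,-0.03,0.7],[0,0,1.1,-0.14,-0.07,-0.03,0.7],[0,0,1.2,-0.14,-0.07,-0.03,0.7]]'
python3 - <<'E'
from h import *
st(); im=ctrl.snapshot("scene"); cv2.imwrite("pics/s3.png",cv2.resize(im[100:260,150:350],(750,600)))
t=ctrl.snapshot("top"); cv2.imwrite("pics/t3.png",t)
s=im; roi=(230,150,270,220)
m=mask(s,(0,150,80),(4,255,255),roi)|mask(s,(175,150,80),(180,255,255),roi);print(cv2.minEnclosingCircle(big(m)),"pred off",proj("scene",[box(93.8,0,150.65)]))
print(delta([.459,.0305,.210],-64.45))
E
```

```text
clock: 4.95
tool_pos: [0.4465, 0.027, 0.2373]
orientation: [-179.9, -0.0, -52.5]
force: [-0.1, 0.1, -0.1]
opening: 0.0594
{'clock': np.float64(4.95), 'tool_pos': array([0.4465, 0.027 , 0.2373]), 'orientation': array([-1.798899e+02, -3.540000e-02, -5.246750e+01]), 'force': array([-0.0894,  0.1132, -0.0553]), 'opening': np.float64(0.0594), 'joint_pos': array([ 2.88698e+01,  1.26860e+00, -3.14432e+01,  2.19000e-02,
       -5.71741e+01,  8.65090e+00])}
((252.0, 198.5), 5.590270042419434) pred off [[251.85416324 199.17855558]]
[-0.0016 -0.0003  0.2128  0.0049 -0.0121  0.0272]
```

View pics/s3.png

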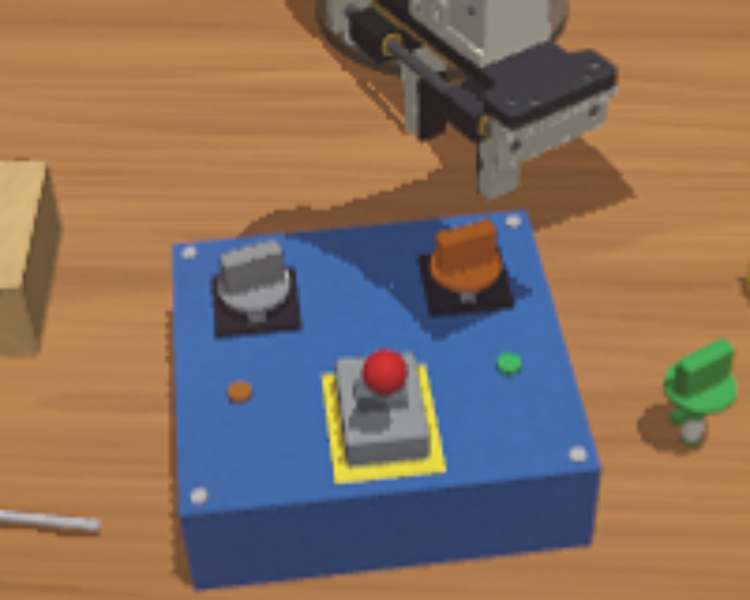

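The lever ball is at (385,372), i.e. (252,198.5) in the full frame, against (251.9,199.2) predicted for off: fully over. Both caps look undisturbed. Now to descend onto the orange grip.

```bash
python3 -m creep '[[0,0,0.1,0.005,-0.012,0.01,0.7],[0,0,0.21,0.005,-0.012,0.027,0.7],[0,0,0.21,0.005,-0.012,0.027,0.7],[0,0,0.21,0.005,-0.012,0.027,0.7]]'
python3 - <<'E'
from h import *
st(); im=ctrl.snapshot("scene"); cv2.imwrite("pics/s4.png",cv2.resize(im[120:200,220:320],(750,600)))
print(delta([.459,.0305,.1635],-64.45))
E
```

```text
clock: 5.38
tool_pos: [0.4582, 0.0299, 0.2094]
orientation: [179.9, -0.0, -63.8]
force: [0.2, -0.6, 1.1]
opening: 0.0612
{'clock': np.float64(5.3833), 'tool_pos': array([0.4582, 0.0299, 0.2094]), 'orientation': array([ 1.799039e+02, -8.100000e-03, -6.381390e+01]), 'force': array([ 0.2334, -0.5768,  1.1314]), 'opening': np.float64(0.0612), 'joint_pos': array([ 2.84251e+01,  4.36570e+00, -3.22954e+01,  5.40000e-03,
       -5.34352e+01, -2.24210e+00])}
[ 0.0003 -0.0003  0.011  -0.0003 -0.0006  0.0466]
```

View pics/s4.png

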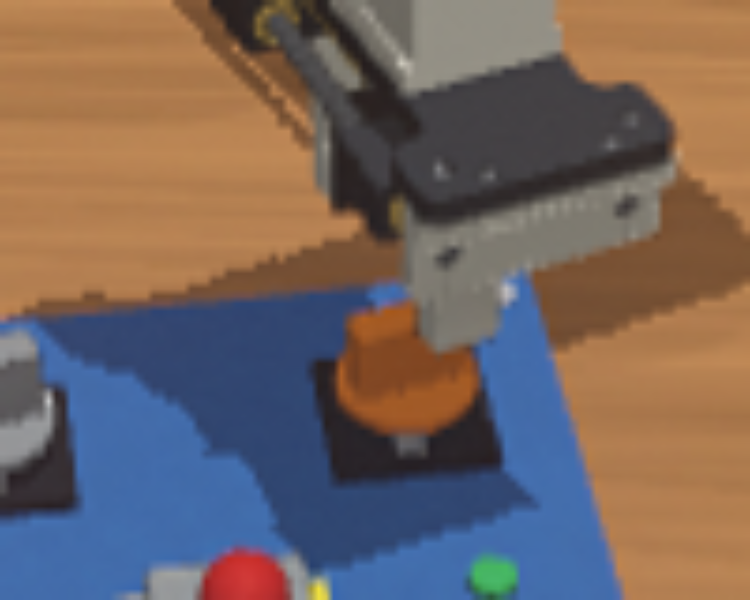

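The front finger stands on the near side of the bar with the bar between the jaws (picture (400,340)). I'll descend and close.

```bash
python3 -m creep '[[0,0,0.011,0,-0.0005,0.02,0.6],[0,0,0.011,0,-0.0005,0.036,0.5],[0,0,0.011,0,-0.0005,0.046,0.5],[0,0,0.011,0,-0.0005,0.046,0.4],[0,0,0.011,0,-0.0005,0.046,0]]'
python3 -m creep '[[0,0,0,0,0,0,0],[0,0,0,0,0,0,0],[0,0,0,0,0,0,0],[0,0,0,0,0,0,0],[0,0,0,0,0,0,0],[0,0,0,0,0,0,0],[0,0,0,0,0,0,0]]'
```

```text
clock: 5.85
tool_pos: [0.4592, 0.0304, 0.1644]
orientation: [-180.0, -0.0, -64.6]
force: [-0.3, -0.8, 0.6]
opening: 0.0359
clock: 6.43
tool_pos: [0.4593, 0.0305, 0.1641]
orientation: [-179.9, -0.0, -64.8]
force: [0.7, 0.8, 4.1]
opening: 0.0139
```

The grip is firm at 13.9 mm with lateral force under 1 N. Now I push it down.

```bash
python3 -m creep '[[0,0,0,0,0,0.002,0],[0,0,0,0,0,0.004,0],[0,0,0,0,0,0.006,0],[0,0,0,0,0,0.008,0],[0,0,0,0,0,0.008,0],[0,0,0,0,0,0.008,0]]'
python3 - <<'E'
from h import *
st(); im=ctrl.snapshot("scene"); cv2.imwrite("pics/s5.png",cv2.resize(im[120:200,220:320],(750,600)))
E
```

```text
clock: 6.93
tool_pos: [0.4594, 0.0305, 0.156]
orientation: [-180.0, -0.0, -64.8]
force: [-0.3, -0.1, 8.8]
opening: 0.0138
{'clock': np.float64(6.9333), 'tool_pos': array([0.4594, 0.0305, 0.156 ]), 'orientation': array([-1.799586e+02, -1.600000e-02, -6.478240e+01]), 'force': array([-0.2894, -0.083 ,  8.8219]), 'opening': np.float64(0.0138), 'joint_pos': array([ 2.84295e+01,  8.42780e+00, -3.61791e+01,  2.57000e-02,
       -4.53527e+01, -3.22990e+00])}
```

View pics/s5.png

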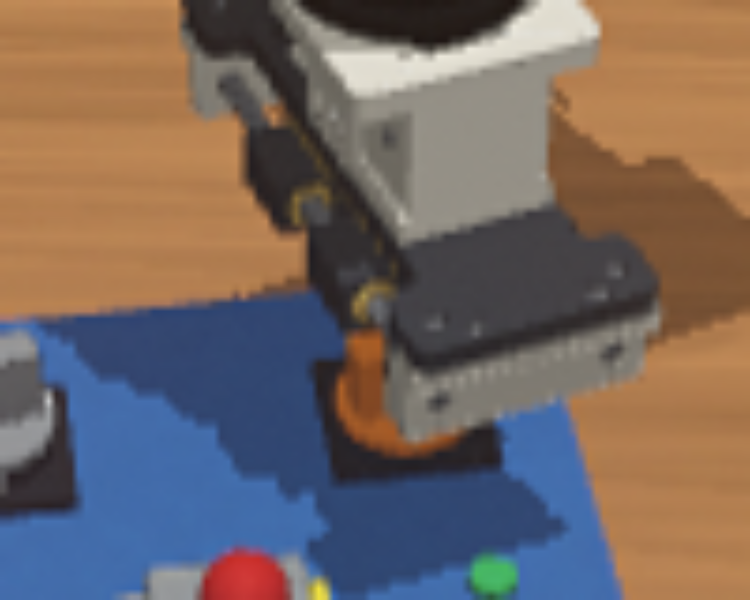

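The cap is 8 mm down at 8.8 N (predicted: spring 9.8 N less the cap's weight), so the catch should be clear. I'll twist a little first, watching the moment.

```bash
python3 -m creep '[[0,0,-0.05,0,0,0,0],[0,0,-0.12,0,0,0,0],[0,0,-0.2,0,0,0,0],[0,0,-0.2,0,0,0,0]]'; python3 - <<'E'
from h import *
st(); print(ctrl.get_obs()["moment"])
E
```

```text
clock: 7.32
tool_pos: [0.4597, 0.0306, 0.1562]
orientation: [-179.9, -0.0, -53.0]
force: [-1.0, 0.5, 8.4]
opening: 0.0137
{'clock': np.float64(7.3167), 'tool_pos': array([0.4597, 0.0306, 0.1562]), 'orientation': array([-1.799159e+02, -4.190000e-02, -5.303130e+01]), 'force': array([-0.9596,  0.5445,  8.4007]), 'opening': np.float64(0.0137), 'joint_pos': array([ 2.84294e+01,  8.41030e+00, -3.61621e+01,  4.06000e-02,
       -4.53382e+01,  8.51080e+00])}
[0.14115727 0.1517564  0.00358728]
```

It turns freely (moment about z is near 0). On for the remaining 63.5° (1.11 rad).

```bash
python3 -m creep '[[0,0,-0.1,0,0,0,0],[0,0,-0.21,0,0,0,0],[0,0,-0.32,0,0,0,0],[0,0,-0.43,0,0,0,0],[0,0,-0.54,0,0,0,0],[0,0,-0.65,0,0,0,0],[0,0,-0.76,0,0,0,0],[0,0,-0.87,0,0,0,0],[0,0,-0.97,0,0,0,0],[0,0,-1.05,0,0,0,0],[0,0,-1.11,0,0,0,0],[0,0,-1.11,0,0,0,0]]'; python3 - <<'E'
from h import *
st(); print(ctrl.get_obs()["moment"])
im=ctrl.snapshot("scene"); cv2.imwrite("pics/s6.png",cv2.resize(im[120:200,220:320],(750,600)))
E
```

```text
clock: 8.32
tool_pos: [0.4599, 0.0308, 0.1563]
orientation: [-180.0, -0.1, 10.5]
force: [-0.4, 1.6, 8.0]
opening: 0.0141
{'clock': np.float64(8.3167), 'tool_pos': array([0.4599, 0.0308, 0.1563]), 'orientation': array([-1.799805e+02, -1.223000e-01,  1.050390e+01]), 'force': array([-0.3941,  1.5845,  7.9815]), 'opening': np.float64(0.0141), 'joint_pos': array([ 2.84357e+01,  8.41010e+00, -3.61452e+01,  2.69000e-02,
       -4.53223e+01,  7.20493e+01])}
[ 0.36478375  0.07785131 -0.02358453]
```

View pics/s6.png

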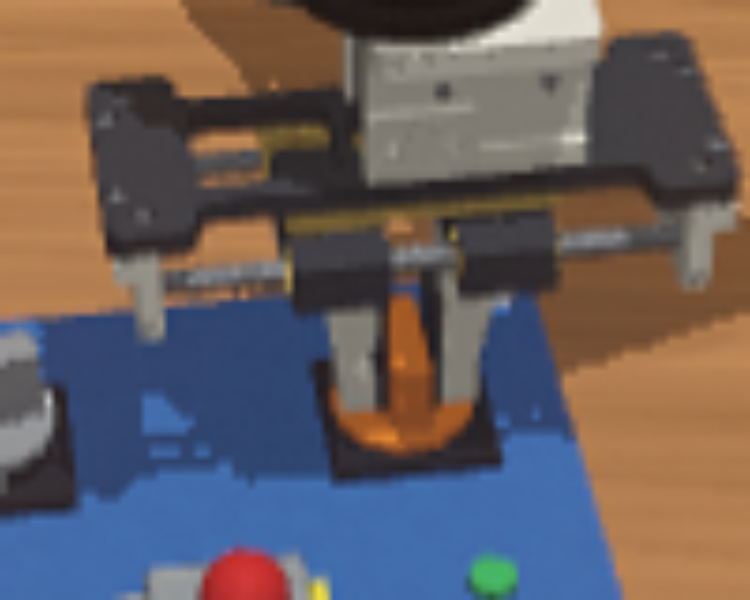

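The bar (405,360) now lies along the box's x with both jaws on it. I'll let it up slowly and check that it comes free.

```bash
python3 -m creep '[[0,0,0,0,0,-0.003,0],[0,0,0,0,0,-0.006,0],[0,0,0,0,0,-0.009,0],[0,0,0,0,0,-0.012,0],[0,0,0,0,0,-0.015,0],[0,0,0,0,0,-0.018,0],[0,0,0,0,0,-0.018,0]]'
```

```text
clock: 8.95
tool_pos: [0.4584, 0.0301, 0.1737]
orientation: [180.0, 0.1, 10.2]
force: [0.3, 1.6, -0.9]
opening: 0.0136
```

Free: it is 17 mm up with only about 1 N (its own weight) on the wrist. I'll lift it straight out and clear of everything.

```bash
python3 -m creep '[[0,0,0,0,0,-0.008,0],[0,0,0,0,0,-0.02,0],[0,0,0,0,0,-0.035,0],[0,0,0,0,0,-0.055,0],[0,0,0,0,0,-0.08,0],[0,0,0,0,0,-0.11,0],[0,0,0,0,0,-0.11,0]]'
python3 - <<'E'
from h import *
st(); im=ctrl.snapshot("scene"); cv2.imwrite("pics/s7.png",cv2.resize(im[60:220,180:380],(750,600)))
print(delta([.45,.34,.285],10.55),delta([.47,.37,.26],56))
E
```

```text
clock: 9.53
tool_pos: [0.4607, 0.0304, 0.2893]
orientation: [-180.0, -0.4, 10.3]
force: [0.6, -0.9, -0.4]
opening: 0.014
{'clock': np.float64(9.5333), 'tool_pos': array([0.4607, 0.0304, 0.2893]), 'orientation': array([-179.9952,   -0.3961,   10.2992]), 'force': array([ 0.5735, -0.8651, -0.3742]), 'opening': np.float64(0.014), 'joint_pos': array([ 28.417 ,  -0.1223, -25.5568,   0.1317, -64.1876,  71.8253])}
[-0.0007 -0.0046 -0.005   0.0456 -0.3063  0.0021] [ 0.0011 -0.0046 -0.7983  0.0705 -0.3323  0.0272]
```

View pics/s7.png

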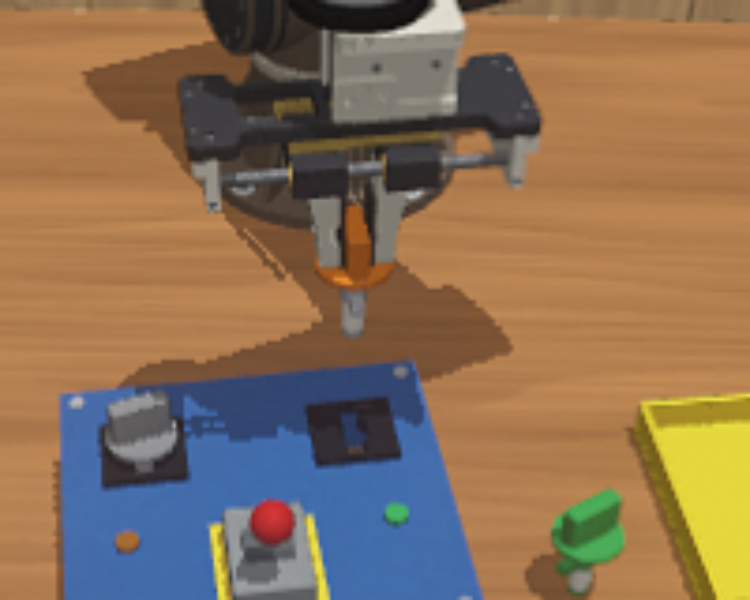

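The cap hangs straight in the jaws (355,260), clear of the empty socket (355,430), with the lever still over. Next I carry it across to the tray at height, turning to yaw 56.

```bash
python3 -m creep '[[0,0,-0.05,0.003,-0.012,0,0],[0,0,-0.12,0.01,-0.035,0,0],[0,0,-0.2,0.017,-0.065,0,0],[0,0,-0.28,0.024,-0.1,0,0],[0,0,-0.36,0.031,-0.135,0,0],[0,0,-0.44,0.038,-0.17,0,0],[0,0,-0.52,0.045,-0.205,0,0],[0,0,-0.6,0.052,-0.24,0,0],[0,0,-0.68,0.059,-0.275,0,0],[0,0,-0.75,0.066,-0.305,0,0],[0,0,-0.8,0.07,-0.325,0,0],[0,0,-0.8,0.07,-0.332,0,0]]'
python3 - <<'E'
from h import *
st()
E
```

```text
clock: 10.58
tool_pos: [0.4682, 0.3717, 0.2817]
orientation: [-180.0, 0.2, 56.3]
force: [0.2, -0.1, -1.5]
opening: 0.0139
{'clock': np.float64(10.5833), 'tool_pos': array([0.4682, 0.3717, 0.2817]), 'orientation': array([-179.9848,    0.1817,   56.3444]), 'force': array([ 0.204 , -0.14  , -1.4652]), 'opening': np.float64(0.0139), 'joint_pos': array([ 5.71555e+01,  1.38276e+01, -1.01942e+01, -1.95000e-02,
       -6.61597e+01,  8.91968e+01])}
```

```bash
python3 -m creep '[[0,-0.06,0,0,0.003,0,0],[0,-0.14,0,0,0.005,0,0],[0,-0.23,0,0,0.005,0,0],[0,-0.32,0,0,0.005,0,0],[0,-0.41,0,0,0.005,0,0],[0,-0.5,0,0,0.005,0,0],[0,-0.5,0,0,0.005,0,0]]'
python3 - <<'E'
from h import *
st(); im=ctrl.snapshot("scene"); cv2.imwrite("pics/s8.png",cv2.resize(im[40:260,270:510],(654,600)))
E
```

```text
clock: 11.17
tool_pos: [0.4726, 0.3665, 0.2797]
orientation: [-180.0, 29.3, 56.0]
force: [0.3, -0.0, -2.7]
opening: 0.0138
{'clock': np.float64(11.1667), 'tool_pos': array([0.4726, 0.3665, 0.2797]), 'orientation': array([-179.9741,   29.3477,   56.0269]), 'force': array([ 0.264 , -0.0098, -2.734 ]), 'opening': np.float64(0.0138), 'joint_pos': array([ 56.3851,  28.8354,   6.9074,  -0.2032, -97.419 ,  89.6615])}
```

View pics/s8.png

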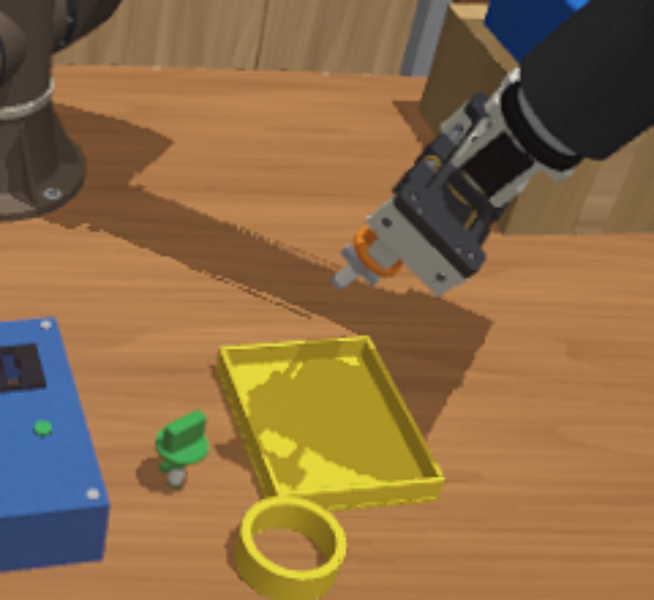

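The tilt goes the right way, with the fuse end (345,275) pointing down towards the tray and the tool leaning from outside. I'll work out the rest.

```bash
cat >> h.py <<'E'
def deltat(xyz,yaw,wy):
    o=ctrl.get_obs();R0=Ro.from_euler("xyz",o["orientation"],degrees=True);R1=Ro.from_euler("xyz",[180,0,yaw],degrees=True)*Ro.from_rotvec([0,wy,0])
    return np.round(np.r_[(R0.inv()*R1).as_rotvec(),R0.inv().apply(np.array(xyz)-o["tool_pos"])],4)
E
python3 - <<'E'
from h import *
print(deltat([.474,.381,.20],56,-1.0))
E
```

```text
[-0.     -0.4944  0.0005  0.0499 -0.007   0.0642]
```

```bash
python3 -m creep '[[0,-0.05,0,0.005,-0.001,0.006,0],[0,-0.12,0,0.012,-0.002,0.015,0],[0,-0.2,0,0.02,-0.003,0.026,0],[0,-0.28,0,0.028,-0.004,0.037,0],[0,-0.36,0,0.037,-0.005,0.048,0],[0,-0.44,0,0.045,-0.006,0.058,0],[0,-0.495,0,0.05,-0.007,0.064,0],[0,-0.495,0,0.05,-0.007,0.064,0]]'
python3 - <<'E'
from h import *
st(); im=ctrl.snapshot("scene"); cv2.imwrite("pics/s9.png",cv2.resize(im[40:260,270:510],(654,600)))
cv2.imwrite("pics/t9.png",ctrl.snapshot("top"))
print(deltat([.474,.381,.10],56,-1.0),deltat([.474,.381,.0785],56,-1.0))
E
```

```text
clock: 11.88
tool_pos: [0.4734, 0.3807, 0.1991]
orientation: [-179.9, 57.5, 56.1]
force: [-0.6, -1.3, -2.4]
opening: 0.0141
{'clock': np.float64(11.8833), 'tool_pos': array([0.4734, 0.3807, 0.1991]), 'orientation': array([-179.9144,   57.4657,   56.0954]), 'force': array([-0.6322, -1.254 , -2.3911]), 'opening': np.float64(0.0141), 'joint_pos': array([  56.8271,   47.4764,   16.8679,   -0.7874, -116.8524,   89.2508])}
[ 0.0012 -0.0069  0.0003  0.0861 -0.0003  0.0567] [ 0.0012 -0.0069  0.0003  0.1041 -0.0003  0.0684]
```

View pics/s9.png

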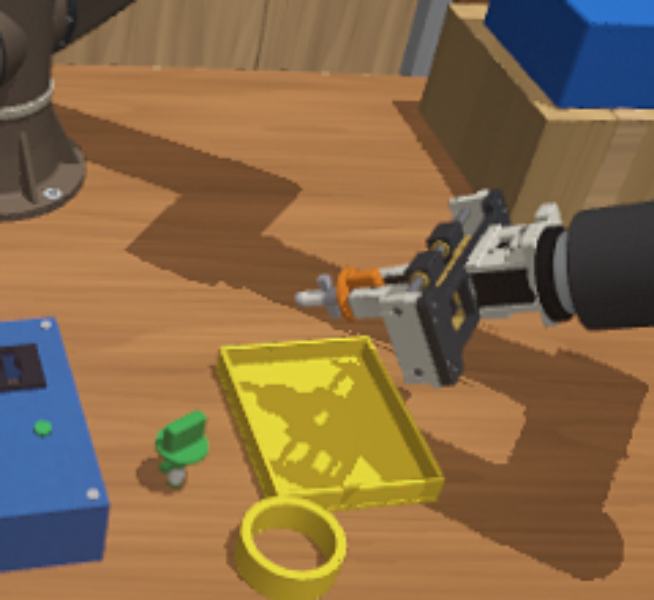

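View pics/t9.png

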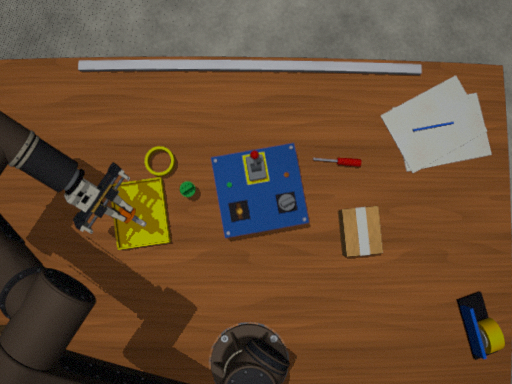

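The top view shows the cap (orange at (128,214), fuse end near (140,222)) over the middle of the tray. The gripper is beside it, clear of the tape at (160,161) and the green piece at (188,189). I'll lower slowly.

```bash
python3 -m creep '[[0,0,0,0.008,0,0.005,0],[0,0,0,0.02,0,0.013,0],[0,0,0,0.035,0,0.023,0],[0,0,0,0.05,0,0.033,0],[0,0,0,0.065,0,0.043,0],[0,0,0,0.077,0,0.051,0],[0,0,0,0.086,0,0.057,0],[0,0,0,0.086,0,0.057,0]]'
python3 - <<'E'
from h import *
st(); im=ctrl.snapshot("scene"); cv2.imwrite("pics/s10.png",cv2.resize(im[40:260,270:510],(654,600)))
print(deltat([.474,.381,.0785],56,-1.0))
E
```

```text
clock: 12.65
tool_pos: [0.4732, 0.38, 0.0983]
orientation: [-179.9, 57.1, 56.1]
force: [-0.6, -1.0, -1.7]
opening: 0.0138
{'clock': np.float64(12.65), 'tool_pos': array([0.4732, 0.38  , 0.0983]), 'orientation': array([-179.9469,   57.1363,   56.0999]), 'force': array([-0.5683, -0.9687, -1.6549]), 'opening': np.float64(0.0138), 'joint_pos': array([  56.8257,   52.9799,   14.0371,   -0.6976, -108.1898,   89.3884])}
[ 0.0011 -0.0038  0.0008  0.0181 -0.0001  0.0109]
```

View pics/s10.png

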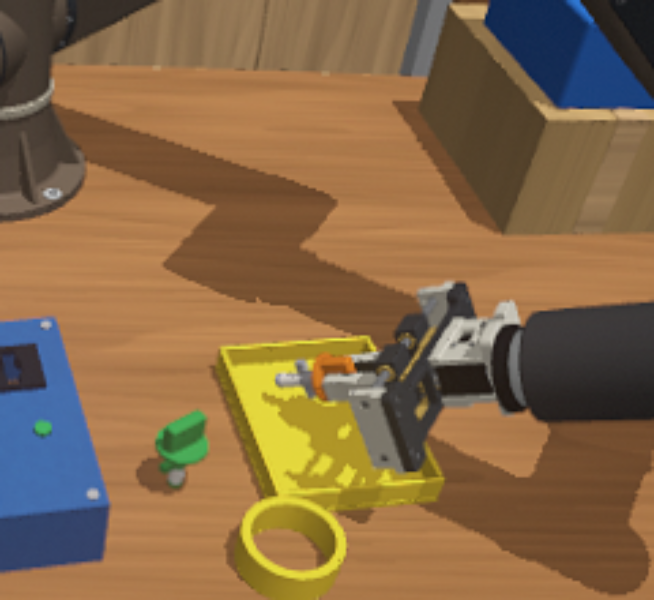

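```bash
python3 -m creep '[[0,0,0,0.005,0,0.003,0],[0,0,0,0.01,0,0.006,0],[0,0,0,0.013,0,0.008,0],[0,0,0,0.013,0,0.008,0]]'
python3 -m creep '[[0,0,0,0.002,0,0.001,0],[0,0,0,0.003,0,0.002,0],[0,0,0,0.003,0,0.002,0]]'
python3 - <<'E'
from h import *
st(); im=ctrl.snapshot("scene"); cv2.imwrite("pics/s11.png",cv2.resize(im[140:240,340:450],(660,600)))
E
```

```text
clock: 13.03
tool_pos: [0.4739, 0.3809, 0.0845]
orientation: [-180.0, 57.0, 56.1]
force: [0.1, -0.1, -1.3]
opening: 0.0136
clock: 13.28
tool_pos: [0.474, 0.381, 0.0814]
orientation: [-180.0, 57.0, 56.1]
force: [0.2, 0.5, -1.0]
opening: 0.0139
{'clock': np.float64(13.2833), 'tool_pos': array([0.474 , 0.381 , 0.0814]), 'orientation': array([-179.9944,   57.0143,   56.0903]), 'force': array([ 0.2419,  0.5067, -1.0222]), 'opening': np.float64(0.0139), 'joint_pos': array([  56.8317,   54.0707,   13.963 ,   -0.6558, -106.9034,   89.4057])}
```

View pics/s11.png

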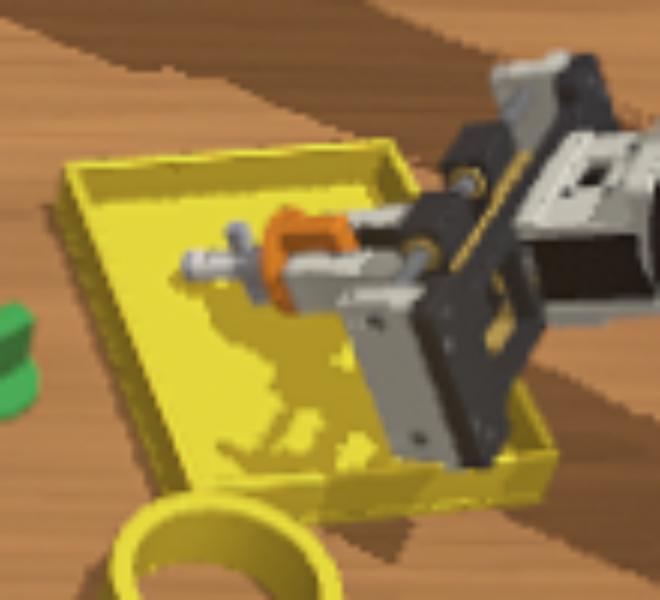

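The fuse end (195,265) nearly meets its shadow, and the gripper corner (440,465) is above the tray wall. Small steps down until it touches.

```bash
python3 -m creep '[[0,0,0,0.0017,0,0.001,0],[0,0,0,0.0017,0,0.001,0]]'
python3 -m creep '[[0,0,0,0.0017,0,0.001,0],[0,0,0,0.0017,0,0.001,0]]'
```

```text
clock: 13.5
tool_pos: [0.4741, 0.3811, 0.0794]
orientation: [-180.0, 57.0, 56.1]
force: [-0.7, 0.3, -0.8]
opening: 0.0136
clock: 13.67
tool_pos: [0.4741, 0.3811, 0.0773]
orientation: [-180.0, 57.0, 56.1]
force: [-0.0, -0.2, -1.3]
opening: 0.0137
```

```bash
python3 -m creep '[[0,0,0,0.001,0,0.001,0],[0,0,0,0.001,0,0.001,0]]'
```

```text
clock: 13.83
tool_pos: [0.474, 0.3809, 0.0763]
orientation: [180.0, 57.0, 56.1]
force: [0.1, 1.6, 0.8]
opening: 0.0137
```

Contact: the vertical force turned from -1.3 to +0.8 N, so the fuse end rests on the tray floor. I'll open the jaws moderately with the arm still.

```bash
python3 -m creep '[[0,0,0,0,0,0,0.2],[0,0,0,0,0,0,0.25],[0,0,0,0,0,0,0.3],[0,0,0,0,0,0,0.35],[0,0,0,0,0,0,0.4],[0,0,0,0,0,0,0.4],[0,0,0,0,0,0,0.4],[0,0,0,0,0,0,0.4]]'
python3 - <<'E'
from h import *
st(); im=ctrl.snapshot("scene"); cv2.imwrite("pics/s12.png",cv2.resize(im[140:240,340:450],(660,600)))
E
```

```text
clock: 14.5
tool_pos: [0.474, 0.3809, 0.0762]
orientation: [180.0, 57.0, 56.1]
force: [0.4, 0.5, 0.5]
opening: 0.0347
{'clock': np.float64(14.5), 'tool_pos': array([0.474 , 0.3809, 0.0762]), 'orientation': array([179.9996,  57.0105,  56.0891]), 'force': array([0.4345, 0.5443, 0.4584]), 'opening': np.float64(0.0347), 'joint_pos': array([  56.8333,   54.3939,   13.8912,   -0.6506, -106.5045,   89.4099])}
```

View pics/s12.png

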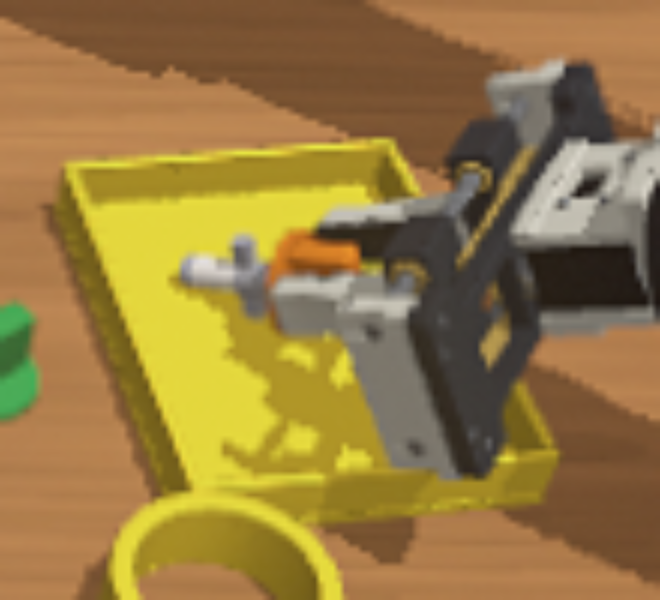

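The cap has settled on its side on the tray floor (bar at (320,250), lug at (245,250)) and the jaws are free of it. I'll back off along the tool axis.

```bash
python3 -m creep '[[0,0,0,0,0,-0.004,0.4],[0,0,0,0,0,-0.012,0.4],[0,0,0,0,0,-0.022,0.4],[0,0,0,0,0,-0.035,0.4],[0,0,0,0,0,-0.05,0.4],[0,0,0,0,0,-0.07,0.4],[0,0,0,-0.02,0,-0.09,0.4],[0,0,0,-0.05,0,-0.11,0.4],[0,0,0,-0.08,0,-0.12,0.4],[0,0,0,-0.11,0,-0.13,0.4],[0,0,0,-0.14,0,-0.14,0.4],[0,0,0,-0.14,0,-0.14,0.4]]'
python3 - <<'E'
from h import *
st()
for n in("scene","top"): cv2.imwrite(f"pics/{n}13.png",ctrl.snapshot(n))
im=cv2.imread("pics/scene13.png"); cv2.imwrite("pics/s13.png",cv2.resize(im[140:260,185:435],(800,384)))
t=cv2.imread("pics/top13.png"); cv2.imwrite("pics/t13.png",cv2.resize(t[130:260,100:390],(800,359)))
E
```

```text
clock: 15.55
tool_pos: [0.498, 0.4153, 0.2778]
orientation: [179.8, 56.4, 55.9]
force: [-0.3, -0.2, 2.2]
opening: 0.0348
{'clock': np.float64(15.55), 'tool_pos': array([0.498 , 0.4153, 0.2778]), 'orientation': array([179.7693,  56.434 ,  55.9389]), 'force': array([-0.253 , -0.1515,  2.1952]), 'opening': np.float64(0.0348), 'joint_pos': array([  56.7915,   47.4936,   28.2485,   -0.6021, -127.1863,   89.1646])}
```

View pics/s13.png

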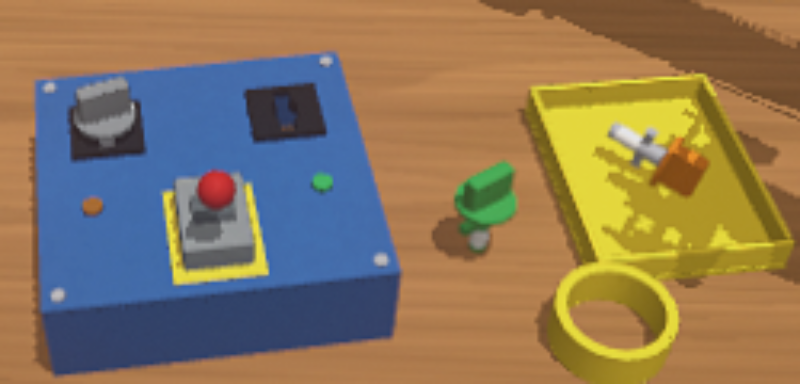

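View pics/t13.png

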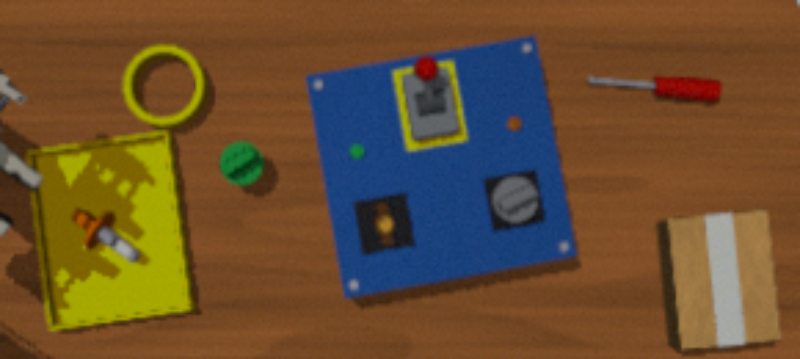

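The cap lies wholly inside the tray, the socket is empty, the grey cap is locked and the lever is over. One more check, that it has settled and nothing else has moved, then hand in.

```bash
python3 -m creep '[[0,0,0,0,0,0,0.4],[0,0,0,0,0,0,0.4],[0,0,0,0,0,0,0.4],[0,0,0,0,0,0,0.4]]'
python3 - <<'E'
from h import *
t=ctrl.snapshot("top"); t0=cv2.imread("pics/top0.png"); t13=cv2.imread("pics/top13.png")
for nm,(x0,y0,x1,y1) in dict(tape=(142,142,180,178),carton=(335,202,388,262),driver=(308,150,366,172),grey=(272,187,303,217),green=(178,177,203,202)).items():
    d=cv2.absdiff(t[y0:y1,x0:x1],t0[y0:y1,x0:x1]).max(2); print(nm,"px changed",int((d>40).sum()))
d=cv2.absdiff(t[170:255,100:180],t13[170:255,100:180]).max(2);print("tray since last",int((d>40).sum()))
s=ctrl.snapshot("scene");roi=(230,150,270,220)
m=mask(s,(0,150,80),(4,255,255),roi)|mask(s,(175,150,80),(180,255,255),roi);print("ball",cv2.minEnclosingCircle(big(m)))
print(ctrl.close_job())
E
```

```text
clock: 15.98
tool_pos: [0.497, 0.4151, 0.2686]
orientation: [-180.0, 57.1, 56.1]
force: [-0.0, -0.7, -0.1]
opening: 0.0351
tape px changed 0
carton px changed 0
driver px changed 0
grey px changed 0
green px changed 0
tray since last 25
ball ((252.0, 198.5), 5.590270042419434)
the job is handed in; nothing more can be done
None
```

The job is done and handed in at about 16 s; no verdict came back.

- **Isolator:** I swung the lever over until it pressed against its stop at about 24 N. The ball was then at (252.0, 198.5), against (251.9, 199.2) predicted for fully off, and it was still there at the end.
- **Orange carrier:** I pushed it down 8 mm (8.8 N) before turning it. I then twisted it 75° anticlockwise while keeping it down, with almost no twisting resistance, and lifted it out. I laid it in the tray tilted about 57°, with its fuse end touching the floor before I opened the jaws. It tipped the last few millimetres onto its side and lies wholly inside the tray.
- **Everything else:** comparing the first and last top views, no pixels changed at the tape, carton, screwdriver, grey carrier or green look-alike.

One check was not clean. About 25 pixels in the tray area differed between my last two pictures. I put this down to the arm's shadow, because the arm sank 9 mm between them, but I did not confirm it separately.

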